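Pack the small planter set on the spring lift

TASK

Pack the set of three small planters on the sprung packing lift: one small round, one small square and one small six-sided pot, each standing upright and flat in the middle of the nest of its own shape. Set the pots down gently, without dropping them or pressing hard; the platform sinks as it is loaded. Leave the three larger pots of the same shapes where they stand.

Things in the scene. Friction and masses are not known exactly. Their poses are not given: they have to be found in the camera images.
- pot_round: small round-bellied pot, 60 mm across the belly (at 26 mm height), 58 mm across the flared rim, 44 mm across the foot, 56 mm high, about 0.16 kg, light blue glaze with a brown rim, open top, standing upright. Origin: centre of its underside; z up; round all about. Belongs to the set.
- pot_square: small square pot with straight sides, 54 x 54 mm, 56 mm high, about 0.16 kg, light blue glaze with a brown rim, open top, standing upright. Origin: centre of its underside; z up; its x and y axes are square to its sides. Belongs to the set.
- pot_hex: small six-sided pot with straight sides, 56 mm across the flats, 56 mm high, about 0.16 kg, light blue glaze with a brown rim, open top, standing upright. Origin: centre of its underside; z up; its y axis is square to one pair of flats, the other flats lie at 60 degree steps. Belongs to the set.
- big_round: large round-bellied pot, 82 mm across, 76 mm high, same glaze and build as the small one. Does not belong to the set. Origin: centre of its underside; z up; round all about.
- big_square: large square pot, 76 x 76 mm, 76 mm high, same glaze and build as the small one. Does not belong to the set. Origin: centre of its underside; z up; its x and y axes are square to its sides.
- big_hex: large six-sided pot, 78 mm across the flats, 76 mm high, same glaze and build as the small one. Does not belong to the set. Origin: centre of its underside; z up; its y axis is square to one pair of flats, the other flats lie at 60 degree steps.
- nest_round: round nest, 70 mm clear diameter, bounded by a black rim 2.5 mm thick and 6 mm high, fixed on the lift platform. Origin: centre of the nest's floor, on which the pot stands, 73 mm above the table when the lift is empty, going down with the platform; z up; x points away from the platform's centre, which is 60 mm from the nest's centre; round all about.
- nest_square: square nest, 70 x 70 mm clear, bounded by a black rim 2.5 mm thick and 6 mm high, fixed on the lift platform. Origin: centre of the nest's floor, on which the pot stands, 73 mm above the table when the lift is empty, going down with the platform; z up; x points away from the platform's centre, which is 60 mm from the nest's centre; its x and y axes are square to its sides.
- nest_hex: six-sided nest, 70 mm clear across the flats, bounded by a black rim 2.5 mm thick and 6 mm high, fixed on the lift platform. Origin: centre of the nest's floor, on which the pot stands, 73 mm above the table when the lift is empty, going down with the platform; z up; x points away from the platform's centre, which is 60 mm from the nest's centre; its y axis is square to one pair of flats, the other flats lie at 60 degree steps.
- lift (a joint): how far the sprung platform has sunk (m), 0 when empty (top), 0.05 at its lower stop; it moves straight down, without tilting, by roughly 10 mm for each small pot, at 150 N/m. It is a round metal platform 212 mm across carrying the three nests 120 degrees apart, in a fixed round white well 244 mm across whose wall is 55 mm high.
Mind the look-alikes: they are no part of the job. Leave any purple look-alike of the pot_square alone. Leave any green look-alike of the pot_round alone.

How it is judged (in metres and radians):
At the end, for the whole second after the job is handed in: Each small pot stands upright (within 0.1 rad) and at rest in the nest of its own shape, its centre within 12 mm of the nest's centre and its underside on the nest's floor (within 4 mm); the lift is at rest; each large pot is upright and within 25 mm of where it started (horizontal distance between pot_round and nest_round below 0.012 m and z of pot_round in the frame of nest_round between -0.004 and 0.004 m and angle between each of pot_round, pot_square, pot_hex, big_round, big_square, big_hex's own z axis and vertical below 0.1 rad and linear speed of each of pot_round, pot_square, pot_hex below 0.02 m/s and horizontal distance between pot_square and nest_square below 0.012 m and z of pot_square in the frame of nest_square between -0.004 and 0.004 m and horizontal distance between pot_hex and nest_hex below 0.012 m and z of pot_hex in the frame of nest_hex between -0.004 and 0.004 m and distance of each of big_round, big_square, big_hex from where it was at the start of the episode below 0.025 m and velocity of joint lift between -0.02 and 0.02 m/s); the robot touches nothing.
It fails at once if a large pot is shifted by more than 25 mm or tipped over (distance of any of big_round, big_square, big_hex from where it was at the start of the episode above 0.025 m or angle between any of big_round, big_square, big_hex's own z axis and vertical above 0.35 rad).
It fails at once if a small pot is dropped or pressed hard onto a nest (over 25 N) (contact force between any of pot_round, pot_square, pot_hex and nest_round above 25 N or contact force between any of pot_round, pot_square, pot_hex and nest_square above 25 N or contact force between any of pot_round, pot_square, pot_hex and nest_hex above 25 N).
It also fails if it takes over 96 s, if anything falls off the work surface, if the arm or the gripper's body presses on something with over 40 N, if the wrist force passes 120 N, or if a joint passes its speed limit or range.

ROBOT

A 6-joint arm with a two-finger parallel gripper is mounted at the origin on the work surface. World frame = base frame: x ahead of the robot, y to its left, z up, the work surface at z = 0. Lengths are in m, angles in degrees, forces in N, time in s.
With the tool pointing down it reaches from about 0.35 to 0.775 m from the base axis. Payload 7.3 kg.
Tool frame: the origin (TCP) lies midway between the tips of the shut fingers; the grasp point (between the pads) lies 19 mm behind it (arm.grip_point_offset is the z of the grasp point in the tool frame, in m); z points along the fingers, y is the direction in which the jaws open and shut (so a half turn about z gives the same grasp; the last joint's range is limited). The gripper opens to 92 mm and grips with 3 to 60 N. Pads are 19 mm wide; open, the fingers measure 130 mm over their backs; the gripper's body (75 mm by 190 mm) begins 47 mm behind the grasp point.
Start: joints at [-80.042, 19.595, 87.324, -0, 73.075, -8.365], TCP at [0.165, -0.498, 0.202] pointing down, gripper open.
Joint ranges: [-145.02, 145.02], [-44.19, 115.74], [2.07, 154.8], [-57.11, 237.11], [16.16, 152.29], [-177.93, 177.93]. Speed limits (degrees/s): [147.25, 147.25, 180, 180, 180, 180].

INTERFACE

Orientations are given as a 3x3 rotation matrix whose columns are the frame's x, y, z axes.
In Python, from station import arm, kinematics, readout, snapshot, calibration, ticket gives the robot as it stands. The module is installed in compiled form; this text tells all that it offers. Calls block until the motion is done:
- arm.move_ptp(position, orientation): joint-space move of the TCP to a pose.
- arm.move_straight(position, v=0.15, rotation=None): straight line of the TCP; rotation=None keeps the orientation; v is the mean speed in m/s.
- arm.set_joints(angles): joint-space move.
- arm.move_gripper(opening): opening from 0.0 (shut) to 1.0 (fully open); the grip force is fixed at half the most; returns when the fingers have stopped.
- arm.sleep(seconds).
- kinematics.inverse_kinematics(position, orientation): joint angles nearest the present ones, or None.
- readout.state(): the state.
- snapshot(name): name is "scene" or "top" or "wrist"; returns the picture (384x512x3 uint8, blue, green, red); there is no depth.
- calibration(name): a dict with "fx", "fy", "cx", "cy" (pixels), "D" ([k1, k2, p1, p2, k3] as OpenCV has them; the pictures are not rectified), "xyz" and "orientation" of the camera in the world; the wrist camera has in their place "mount" (4x4, takes a point from camera to tool coordinates, whose origin is the TCP and whose axes are the flange's). Camera axes: x right, y down, z forward; pixel columns grow to the right and rows downward; lengths in m; the calibration is good to about 2 mm. A picture is of the moment at which its call begins: read the wrist's pose just before it. calibration takes no time and is no camera call.
A pose or a line that the arm cannot do raises arm.Unreachable and nothing moves.
- ticket.hand_in(): hands the job in, once; it reports no verdict.
The state is a dict: "clock": time; "joints": joint angles; "joint_vel": joint speeds; "tau": joint torques, N m; "eef_pos": TCP position; "ee_rot": TCP orientation; "ft_force": force on the tool from outside, world axes, zero at the start; "ft_torque": the same for the moment, N m; "gripper_width": opening from 0.0 (shut) to 1.0 (fully open).
Only numpy, scipy, OpenCV 4.12 (cv2) and the standard library are available. Lean on these libraries where they do the work, as an engineer would, in place of code of your own. Each camera call takes 0.05 s, during which the arm holds its last target.

## Working session

There is one attempt and no reset: what is moved stays moved. The work goes in short steps, each a Python script; the robot and the scene stay as the last script left them, time stands still between calls to the robot, and variables do not carry over. Pictures are saved under pics/ and viewed, and the job is handed in when it is done.

```bash
mkdir -p pics; ls; python3 - <<'E'
from station import *
import cv2,numpy as np
for n in("scene","top","wrist"):
    cv2.imwrite(f"pics/{n}0.png",snapshot(n))
    c=calibration(n);print(n,c)
s=readout.state();print(s)
print(arm.grip_point_offset)
E
```

```text
pics
scene {'fx': 346.6796852844459, 'fy': 346.6796852844459, 'cx': 257.947954358902, 'cy': 187.861570471924, 'D': array([-0.09189085,  0.        ,  0.        ,  0.        ,  0.        ]), 'xyz': array([ 1.04981846, -0.12365207,  0.62304583]), 'orientation': array([[ 0.0176792 ,  0.65414975, -0.75615842],
       [ 0.99967276,  0.00241963,  0.02546585],
       [ 0.0184881 , -0.75636119, -0.65389291]])}
top {'fx': 415.8655070202124, 'fy': 415.8655070202124, 'cx': 257.01333329129676, 'cy': 196.26309880955182, 'D': array([-0.13360344,  0.        ,  0.        ,  0.        ,  0.        ]), 'xyz': array([ 0.25070755, -0.06965595,  1.34554235]), 'orientation': array([[ 0.01072765, -0.99238991,  0.12266695],
       [-0.99991538, -0.01154911, -0.00598751],
       [ 0.00735864, -0.12259234, -0.99242983]])}
wrist {'fx': 270.4412836539317, 'fy': 270.4412836539317, 'cx': 257.7933256125339, 'cy': 186.83693236985897, 'D': array([-0.06381853,  0.        ,  0.        ,  0.        ,  0.        ]), 'mount': array([[ 1.30284875e-03, -9.58450376e-01, -2.85256340e-01,
         7.75899655e-02],
       [ 9.9
[... 337 characters left out ...]
420e-04,
        7.30763997e+01, -8.36746184e+00]), 'joint_vel': array([ 0.09639583, -0.1692101 , -0.27136163,  0.00901354, -0.08470313,
        0.03531553]), 'tau': array([ 1.21744688e-04, -4.31472552e+01, -2.44352710e+01,  7.17017613e-02,
        5.37579192e-02, -8.95319249e-05]), 'eef_pos': array([ 0.16499076, -0.4980493 ,  0.20110624]), 'ee_rot': array([[ 9.49295675e-01,  3.14384599e-01, -2.13046328e-04],
       [ 3.14384629e-01, -9.49294977e-01,  1.16231156e-03],
       [ 1.63169043e-04, -1.17035582e-03, -9.99999302e-01]]), 'ft_force': array([-0.72846569, -0.17505207, -0.07323095]), 'ft_torque': array([ 0.0250738 , -0.05662167,  0.04646834]), 'gripper_width': 0.9973776786320921}
-0.0188
```

View pics/scene0.png

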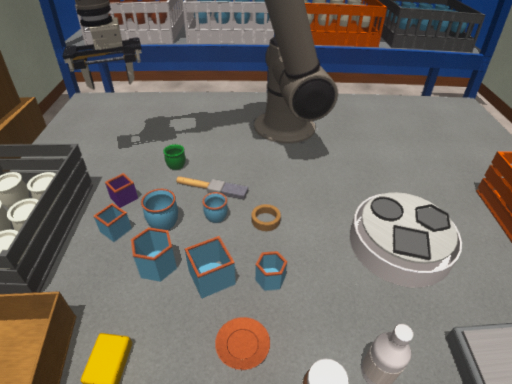

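View pics/top0.png

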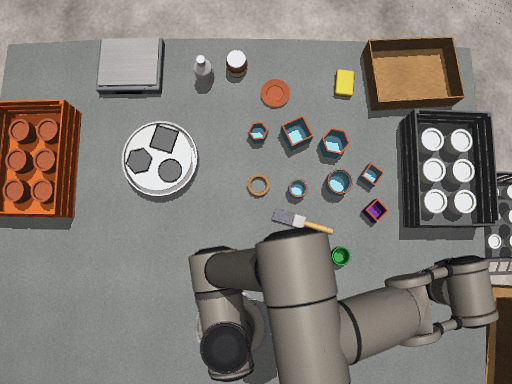

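View pics/wrist0.png

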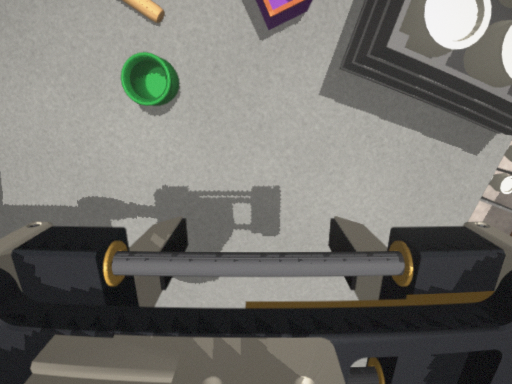

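The scene shows the small hex (top px 258,132), small round (297,188) and small square (371,175), with the big ones at (297,134), (333,145) and (339,182). The lift is at about (159,158). I'll enlarge those areas.

```bash
python3 - <<'E'
import cv2
im=cv2.imread("pics/top0.png")
cv2.imwrite("pics/c1.png",cv2.resize(im[105:230,235:395],None,fx=5,fy=5,interpolation=cv2.INTER_CUBIC)[:600])
cv2.imwrite("pics/c2.png",cv2.resize(im[115:200,115:205],None,fx=7,fy=7,interpolation=cv2.INTER_CUBIC))
E
```

```text
(no output)
```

View pics/c1.png

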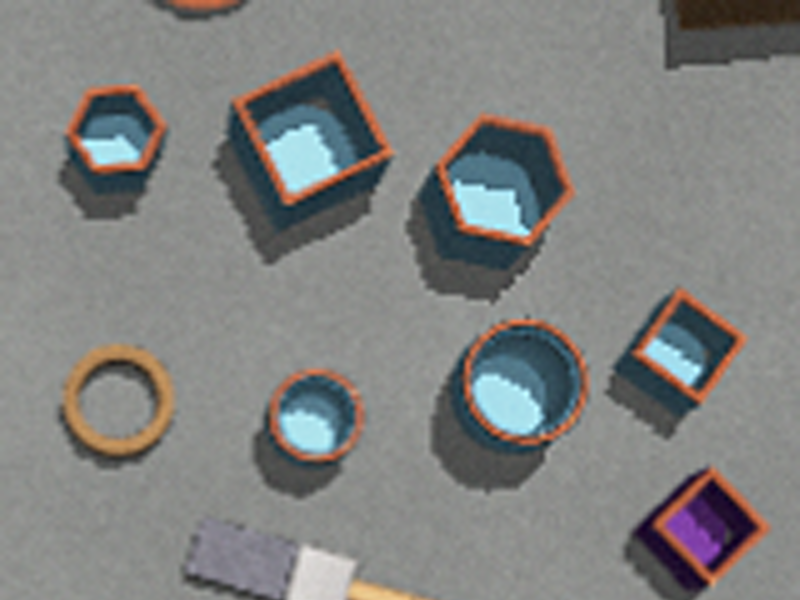

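View pics/c2.png

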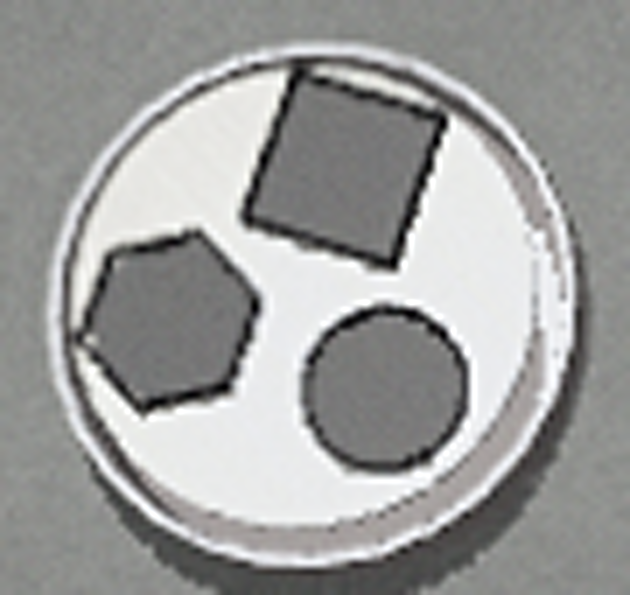

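```bash
cat > h.py <<'E'
import numpy as np, cv2
from station import *
def K(c): return np.array([[c["fx"],0,c["cx"]],[0,c["fy"],c["cy"]],[0,0,1.]])
def cast(uv,z,cal,R=None,t=None):
    if R is None: R,t=np.array(cal["orientation"]),np.array(cal["xyz"])
    p=cv2.undistortPoints(np.array(uv,float).reshape(-1,1,2),K(cal),np.array(cal["D"])).reshape(-1,2)
    d=np.c_[p,np.ones(len(p))]@R.T
    return t+d*((z-t[2])/d[:,2])[:,None]
def crop(uv,f,ox,oy): return (np.array(uv,float)+.5)/f-.5+[ox,oy]
def wristpose(s):
    M=np.array(calibration("wrist")["mount"]);T=np.eye(4);T[:3,:3]=s["ee_rot"];T[:3,3]=s["eef_pos"];W=T@M
    return W[:3,:3],W[:3,3]
def poly(P,n):
    c=P[:,:2].mean(0);v=P[:,:2]-c;a=np.arctan2(v[:,1],v[:,0])
    ph=np.angle(np.exp(1j*n*a).mean())/n  # corner angle
    return c,np.degrees(ph),np.hypot(*v.T).mean()
def rot(yaw):  # tool down, jaw axis y at world angle yaw deg
    a=np.radians(yaw);y=np.array([np.cos(a),np.sin(a),0]);z=np.array([0,0,-1.]);x=np.cross(y,z)
    return np.c_[x,y,z]
E
python3 - <<'E'
from h import *
c=calibration("top")
D={"hex":[(85,90),(135,88),(165,130),(148,170),(98,172),(69,132)],"sq":[(680,290),(745,340),(699,404),(633,352)],"rd":[(316,369),(316,463),(269,416),(363,416)],
"bsq":[(337,54),(392,153),(289,205),(235,103)],"bhex":[(486,117),(549,130),(573,187),(530,243),(463,229),(438,172)],"brd":[(525,319),(525,444),(463,382),(588,382)]}
for k,v in D.items():
    P=cast(crop(v,5,235,105),.076 if k[0]=='b' else .056,c); print(k,*poly(P,6 if 'hex' in k else 4))
N={"hex":[(195,228),(263,302),(235,390),(145,415),(77,340),(108,248)],"sq":[(293,62),(448,113),(396,272),(240,220)],"rd":[(386,303),(386,473),(301,388),(471,388)]}
cs=[]
for k,v in N.items():
    P=cast(crop(v,7,115,115),.079,c); r=poly(P,6 if 'hex' in k else 4);cs.append(r[0]);print("nest",k,*r)
m=np.mean(cs,0);print(m,[(np.hypot(*(x-m)),np.degrees(np.arctan2(*(x-m)[::-1]))) for x in cs])
E
```

```text
hex [ 0.6215406  -0.07810526] -24.146910030478153 0.0313912279876088
sq [ 0.48626812 -0.44463477] 7.481968783058466 0.037050823814261113
rd [ 0.43839929 -0.20518963] 0.30015581659581614 0.029710159312745985
bsq [ 0.61882662 -0.20205869] -17.319531693357952 0.05195159997481205
bhex [ 0.58786349 -0.32444249] 20.65964260995232 0.04303911973881658
brd [ 0.4587194  -0.33402353] -0.05336102411937361 0.03940105027409417
nest hex [0.51643629 0.29403065] -15.529346174796753 0.043766989305759174
nest sq [0.58758687 0.21834424] 28.157456595357967 0.05374679209858703
nest rd [0.48643942 0.19500098] 1.3928794010031587 0.03827481521628641
[0.53015419 0.23579195] [(np.float64(0.059832488817881106), np.float64(103.25420525796274)), (np.float64(0.06002445577694124), np.float64(-16.898481869206417)), (np.float64(0.05979034379273891), np.float64(-136.98157300352077))]
```

```bash
python3 - <<'E'
from h import *
c=calibration("top")
for z in (0,.05,.1): print(z,cast([(400,228),(405,112),(370,40),(370,110),(375,212),(340,257)],z,c)[:,:2].round(3).tolist())
cs=calibration("scene")
for z in (0,.05,.1,.15): print(z,cast([(80,150),(30,291)],z,cs)[:,:2].round(3).tolist())
for p,y in (((.486,-.445,.25),52.5),((.486,-.445,.25),-37.5),((.438,-.205,.25),20),((.6215,-.078,.25),5.9),((.5876,.2183,.25),73.1),((.5164,.294,.25),13.1),((.4864,.195,.25),-46.9)):
  for k in (0,180):
    q=kinematics.inverse_kinematics(np.array(p),rot(y+k)); print(p,y+k,None if q is None else np.round(q))
E
```

```text
0 [[0.317, -0.55], [0.715, -0.583], [0.979, -0.472], [0.718, -0.46], [0.369, -0.466], [0.222, -0.348]]
0.05 [[0.315, -0.532], [0.697, -0.564], [0.952, -0.457], [0.7, -0.445], [0.365, -0.452], [0.223, -0.338]]
0.1 [[0.312, -0.514], [0.68, -0.545], [0.925, -0.442], [0.683, -0.431], [0.361, -0.437], [0.224, -0.328]]
0 [[0.147, -0.664], [0.662, -0.584]]
0.05 [[0.219, -0.621], [0.693, -0.547]]
0.1 [[0.292, -0.577], [0.724, -0.51]]
0.15 [[0.364, -0.534], [0.755, -0.473]]
(0.486, -0.445, 0.25) 52.5 [ -49.   33.   58.   -0.   89. -102.]
(0.486, -0.445, 0.25) 232.5 [-49.  33.  58.  -0.  89.  78.]
(0.486, -0.445, 0.25) -37.5 [-49.  33.  58.  -0.  89. -12.]
(0.486, -0.445, 0.25) 142.5 [-49.  33.  58.  -0.  89. 168.]
(0.438, -0.205, 0.25) 20 [-34.  13.  89.  -0.  78. -54.]
(0.438, -0.205, 0.25) 200 [-34.  13.  89.  -0.  78. 126.]
(0.6215, -0.078, 0.25) 5.9 [-14.  29.  65.  -0.  86. -20.]
(0.6215, -0.078, 0.25) 185.9 [-14.  29.  65.  -0.  86. 160.]
(0.5876, 0.2183, 0.25) 73.1 [ 13.  29.  65.  -0.  86. -60.]
(0.5876, 0.2183, 0.25) 253.1 [ 13.  29.  65.  -0.  86. 120.]
(0.5164, 0.294, 0.25) 13.1 [22. 25. 71. -0. 84.  9.]
(0.5164, 0.294, 0.25) 193.1 [  22.   25.   71.   -0.   84. -171.]
(0.4864, 0.195, 0.25) -46.9 [13. 18. 83. -0. 80. 60.]
(0.4864, 0.195, 0.25) 133.1 [  13.   18.   83.   -0.   80. -120.]
```

```bash
python3 - <<'E'
import cv2
im=cv2.imread("pics/scene0.png")
cv2.imwrite("pics/c3.png",cv2.resize(im[130:300,0:220],None,fx=3.5,fy=3.5,interpolation=cv2.INTER_CUBIC))
im=cv2.imread("pics/top0.png")
cv2.imwrite("pics/c4.png",cv2.resize(im[100:240,340:500],None,fx=4,fy=4,interpolation=cv2.INTER_CUBIC))
E
```

```text
(no output)
```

View pics/c3.png

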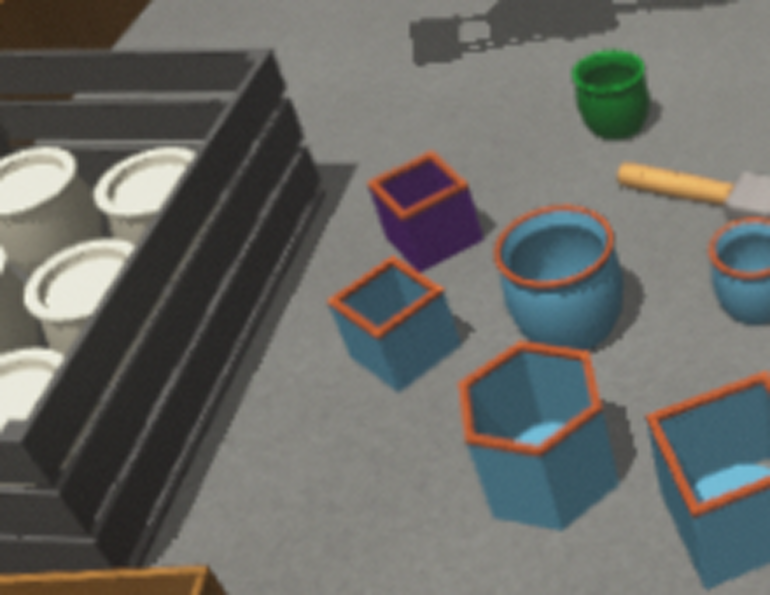

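View pics/c4.png

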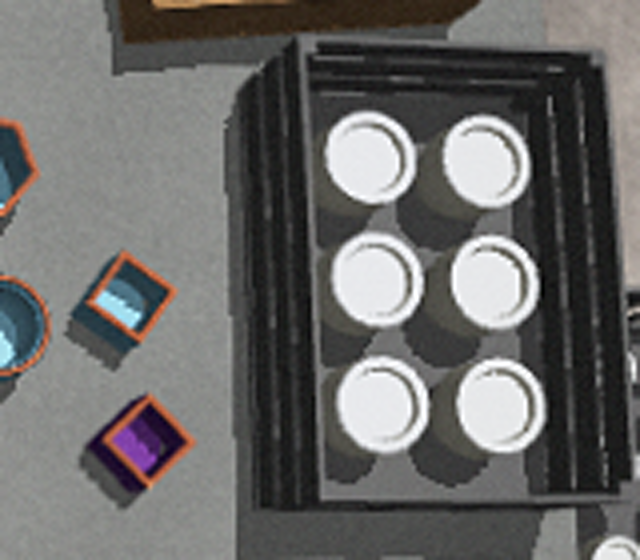

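```bash
python3 - <<'E'
from h import *
arm.move_ptp(np.array([.486,-.445,.2]),rot(-37.5))
s=readout.state();im=snapshot("wrist");cv2.imwrite("pics/w1.png",im);np.savez("w1.npz",**{k:s[k] for k in("eef_pos","ee_rot")})
print(s["clock"],s["eef_pos"])
R,t=wristpose(s);c=calibration("wrist")
# predicted rim corners
cor=np.array([[.486+.0382*np.cos(a),-.445+.0382*np.sin(a),.056] for a in np.radians(7.5+90*np.arange(4))])
print(cv2.projectPoints(cor,cv2.Rodrigues(R.T)[0],-R.T@t,K(c),c["D"])[0].reshape(-1,2).round(1).tolist())
E
```

```text
1.3833 [ 0.48486149 -0.44578205  0.20008199]
[[279.8, 148.4], [235.4, 148.5], [236.4, 190.8], [278.9, 190.8]]
```

View pics/w1.png

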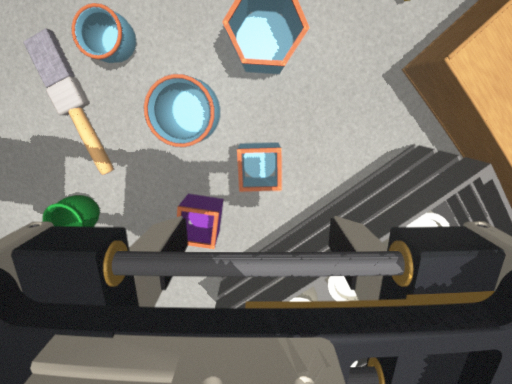

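The wrist view has the small square pot's rim at px (238–281, 148–191), within about 2 px of the prediction. The purple look-alike (200,222) and the crate stay clear of the jaws. I'll grasp it.

```bash
python3 - <<'E'
from h import *
x,y=.486+.0008,-.445-.0006
arm.move_straight(np.array([x,y,.08]),v=.15,rotation=rot(-37.5))
arm.move_straight(np.array([x,y,.019]),v=.06)
s=readout.state();print(s["clock"],s["eef_pos"],s["ft_force"])
arm.move_gripper(0.0)
s=readout.state();print(s["clock"],s["eef_pos"],s["ft_force"],s["gripper_width"]*.092)
arm.move_straight(np.array([x,y,.25]),v=.15)
s=readout.state();print(s["clock"],s["eef_pos"],s["ft_force"],s["gripper_width"]*.092)
arm.move_ptp(np.array([.5876,.2183,.25]),rot(73.1))
s=readout.state();im=snapshot("wrist");cv2.imwrite("pics/w2.png",im)
print(s["clock"],s["eef_pos"],s["gripper_width"]*.092)
R,t=wristpose(s);c=calibration("wrist")
C=np.array([.53015,.23579]);P=[]
for a,r0 in ((103.1,0),(-16.9,0),(-136.9,0)):
    P.append([*(C+.06*np.array([np.cos(np.radians(a)),np.sin(np.radians(a))])),.073])
for a in -16.9+45+90*np.arange(4): P.append([P[1][0]+.053*np.cos(np.radians(a)),P[1][1]+.053*np.sin(np.radians(a)),.079])
for a in 103.1+60*np.arange(6): P.append([P[0][0]+.0433*np.cos(np.radians(a)),P[0][1]+.0433*np.sin(np.radians(a)),.079])
px=cv2.projectPoints(np.array(P),cv2.Rodrigues(R.T)[0],-R.T@t,K(c),c["D"])[0].reshape(-1,2)
b=cv2.resize(im,None,fx=1.5,fy=1.5)
for q in px: cv2.circle(b,tuple(int(v) for v in q*1.5+.25),2,(0,0,255),-1)
cv2.imwrite("pics/w2o.png",b)
E
```

```text
3.55 [ 0.4870662  -0.44589464  0.01952987] [ 0.01604505 -0.23834527  0.10951848]
4.2417 [ 0.48685629 -0.44567706  0.01904545] [ 0.30088455 -0.00939198  0.34380164] 0.05375311722850182
5.9333 [ 0.48652564 -0.44531962  0.24896767] [ 0.14001491 -0.1780759  -0.88555235] 0.053708906272997556
8.325 [0.58801602 0.21732303 0.24997204] 0.05411088546929258
```

View pics/w2o.png

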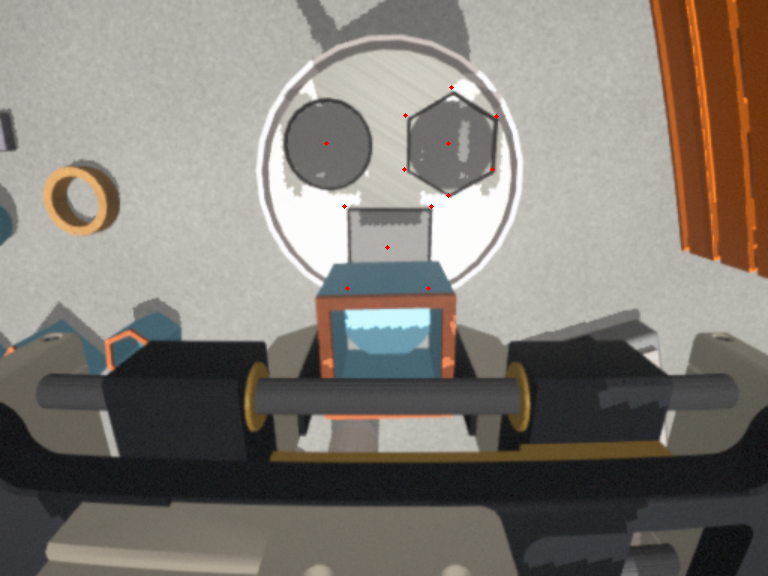

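The overlay puts the predicted nest points within 1–2 mm of the seen nests, and the square pot is level in the jaws. I'll set it down.

```bash
cat >> h.py <<'E'
def place(x,y,yaw,zc,sink=.0105,gap=.84):
    """zc: TCP height at first touch"""
    arm.move_straight(np.array([x,y,zc+.008]),v=.12,rotation=rot(yaw))
    f0=readout.state()["ft_force"][2]
    for z in np.arange(zc+.003,zc-sink-.0001,-.0045):
        arm.move_straight(np.array([x,y,z]),v=.02)
        s=readout.state();print("z",round(s["eef_pos"][2],4),"dF",round(s["ft_force"][2]-f0,2))
    arm.sleep(.3);s=readout.state();print(s["clock"],s["eef_pos"],s["ft_force"]-[0,0,f0])
    arm.move_gripper(gap); arm.sleep(.2)
    p=readout.state()["eef_pos"]
    arm.move_straight(np.array([x,y,zc+.07]),v=.12)
    print(readout.state()["clock"])
E
python3 - <<'E'
from h import *
place(.5876,.2183,73.1,.092)
arm.move_straight(np.array([.5876,.2183,.26]),v=.2)
s=readout.state();cv2.imwrite("pics/w3.png",snapshot("wrist"));cv2.imwrite("pics/t3.png",snapshot("top"));cv2.imwrite("pics/s3.png",snapshot("scene")[150:320,300:512])
E
```

```text
z 0.0949 dF -1.6
z 0.0904 dF -0.53
z 0.0859 dF -0.52
z 0.0814 dF 0.67
11.6 [0.58770291 0.21830394 0.0816072 ] [ 0.58074456 -0.12324212  1.60800421]
13.2333
```

View pics/w3.png

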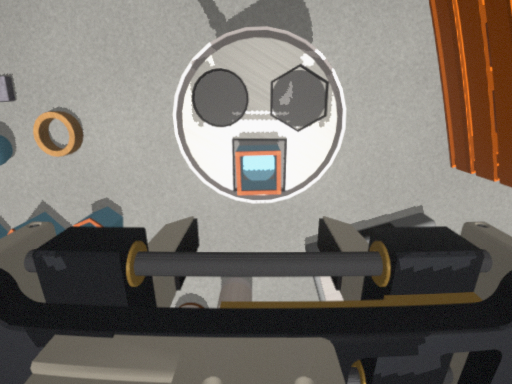

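View pics/s3.png

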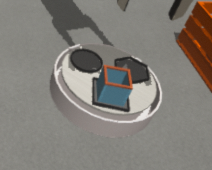

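The square pot stands in its nest (rim px 236–284, 152–194; nest 233–287, 139–193, the offset being mostly parallax). I'll check it numerically, then hover over the round pot.

```bash
python3 - <<'E'
from h import *
s=readout.state();R,t=wristpose(s);c=calibration("wrist")
im=cv2.imread("pics/w3.png");cv2.imwrite("pics/c5.png",cv2.resize(im[20:210,160:360],None,fx=3.5,fy=3.5,interpolation=cv2.INTER_CUBIC)[:600])
np.savez("w3.npz",R=R,t=t)
arm.move_ptp(np.array([.438,-.205,.25]),rot(20))
arm.move_gripper(1.0)
s=readout.state();cv2.imwrite("pics/w4.png",snapshot("wrist"))
R,t=wristpose(s);print(s["clock"],s["eef_pos"])
print(cv2.projectPoints(np.array([[.438,-.205,.056]]),cv2.Rodrigues(R.T)[0],-R.T@t,K(c),c["D"])[0].ravel())
E
```

```text
16.175 [ 0.43807154 -0.20490697  0.24998991]
[257.34375731 162.7756498 ]
```

View pics/c5.png

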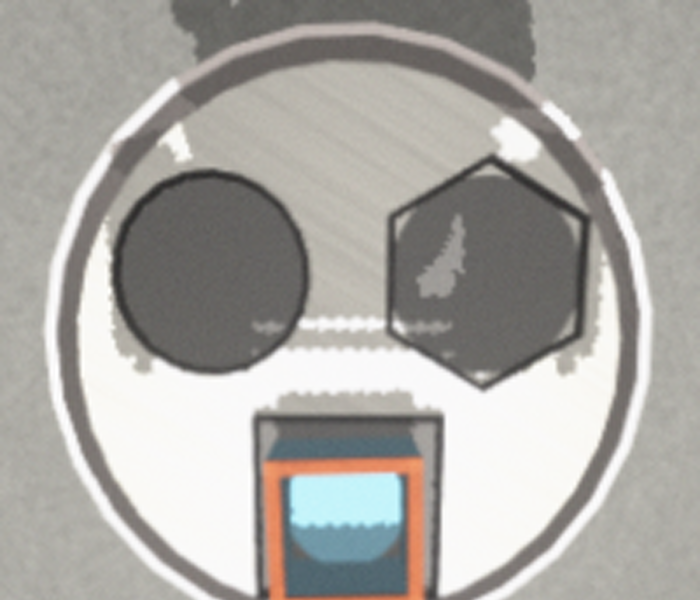

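View pics/w4.png

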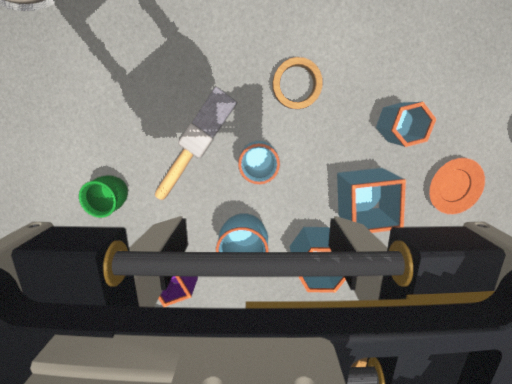

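The round pot is at px (259,163), about 1.5 px from the prediction, which is the same small bias as before. The brush is more than 20 px outside the jaw reach. I'll grasp and place it.

```bash
python3 - <<'E'
from h import *
x,y=.438,-.205
arm.move_straight(np.array([x,y,.08]),v=.15)
arm.move_straight(np.array([x,y,.012]),v=.06)
arm.move_gripper(0.0)
s=readout.state();print(s["clock"],s["eef_pos"],s["ft_force"],s["gripper_width"]*.092)
arm.move_straight(np.array([x,y,.25]),v=.15)
s=readout.state();print(s["clock"],s["ft_force"],s["gripper_width"]*.092)
arm.move_ptp(np.array([.4864,.195,.25]),rot(-46.9))
s=readout.state();im=snapshot("wrist");cv2.imwrite("pics/w5.png",im)
print(s["clock"],s["eef_pos"],s["gripper_width"]*.092)
cv2.imwrite("pics/s5.png",cv2.resize(snapshot("scene")[100:320,300:512],None,fx=2.5,fy=2.5))
E
```

```text
19.4583 [ 0.43818851 -0.20506824  0.0120717 ] [0.6144815  0.67131858 0.27690484] 0.05628502409250204
21.1917 [ 0.79300908  0.27450733 -2.19913483] 0.05623007553077992
22.9333 [0.48656212 0.19446899 0.24988956] 0.05618505005913634
```

View pics/w5.png

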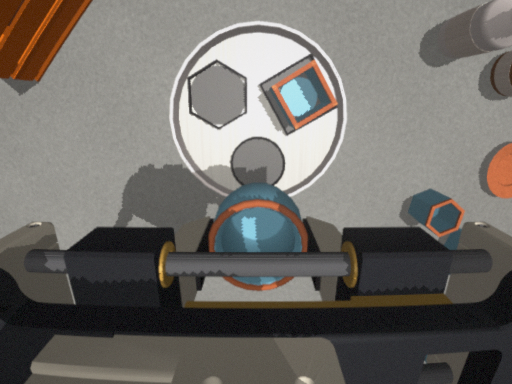

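View pics/s5.png

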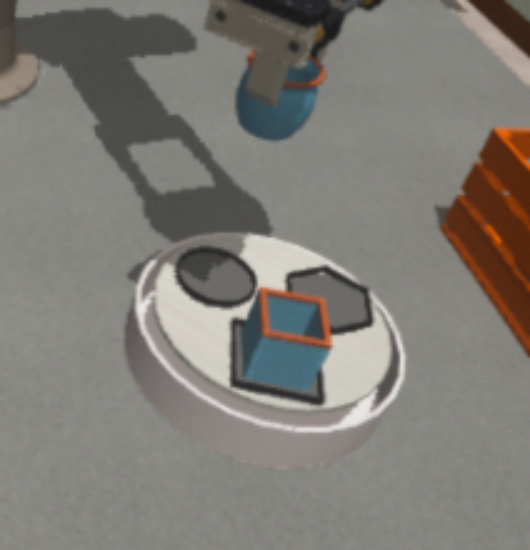

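```bash
python3 - <<'E'
from h import *
s=readout.state();p=s["eef_pos"]
a=np.radians(np.arange(0,360,10))
def ring(d,z,c): return np.c_[c[0]+d/2*np.cos(a),c[1]+d/2*np.sin(a),np.full(len(a),z)]
pts=np.vstack([ring(.058,p[2]+.044,p),ring(.060,p[2]+.014,p),ring(.044,p[2]-.012,p),ring(.075,.069,(.4864,.195))])
R,t=wristpose(s)
for nm,R,t,o,sz,f in(("wrist",R,t,(150,100),(220,200),3),("scene",None,None,(360,90),(120,140),4)):
    c=calibration(nm)
    if R is None:R,t=np.array(c["orientation"]),np.array(c["xyz"])
    px=cv2.projectPoints(pts,cv2.Rodrigues(R.T)[0],-R.T@t,K(c),c["D"])[0].reshape(-1,2)
    im=snapshot(nm)[o[1]:o[1]+sz[1],o[0]:o[0]+sz[0]];b=cv2.resize(im,None,fx=f,fy=f)
    for i,q in enumerate(px): cv2.circle(b,tuple(int(v) for v in (q-o+.5)*f),1,[(0,0,255),(0,255,255),(0,255,0),(255,0,255)][i//36],-1)
    cv2.imwrite(f"pics/m6{nm}.png",b)
E
```

```text
(no output)
```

View pics/m6wrist.png

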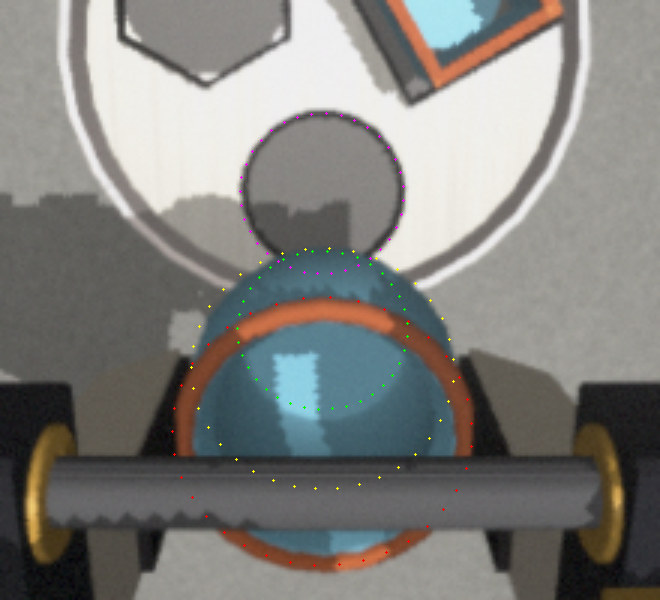

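View pics/m6scene.png

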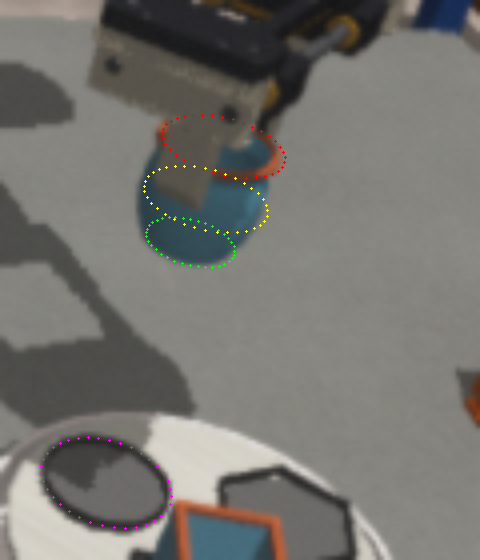

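The overlay fits the upright pot model and the sunken nest (10.5 mm). I'll place it.

```bash
python3 - <<'E'
from h import *
place(.4864,.195,-46.9,.0745)
arm.move_straight(np.array([.4864,.195,.25]),v=.2)
cv2.imwrite("pics/w7.png",cv2.resize(snapshot("wrist")[0:230,120:400],None,fx=2.5,fy=2.5))
arm.move_ptp(np.array([.6215,-.078,.25]),rot(5.9))
arm.move_gripper(1.0)
cv2.imwrite("pics/w8.png",snapshot("wrist"))
cv2.imwrite("pics/s8.png",cv2.resize(snapshot("scene")[150:320,300:512],None,fx=3,fy=3))
s=readout.state();R,t=wristpose(s);c=calibration("wrist");print(s["clock"],s["eef_pos"])
print(cv2.projectPoints(np.array([[.6215+.0323*np.cos(q),-.078+.0323*np.sin(q),.056] for q in np.radians(-24.1+60*np.arange(6))]),cv2.Rodrigues(R.T)[0],-R.T@t,K(c),c["D"])[0].reshape(-1,2).round(1).tolist())
E
```

```text
z 0.0774 dF 0.86
z 0.0729 dF 1.44
z 0.0684 dF 0.67
z 0.064 dF 2.24
26.5083 [0.4864627  0.19501407 0.06406756] [ 0.5070934  -0.76536772  2.88271092]
28.1083
30.7 [ 0.62149189 -0.07795091  0.25003173]
[[276.8, 173.9], [277.3, 151.6], [257.4, 140.0], [237.5, 151.5], [237.9, 173.9], [257.3, 184.7]]
```

View pics/w7.png

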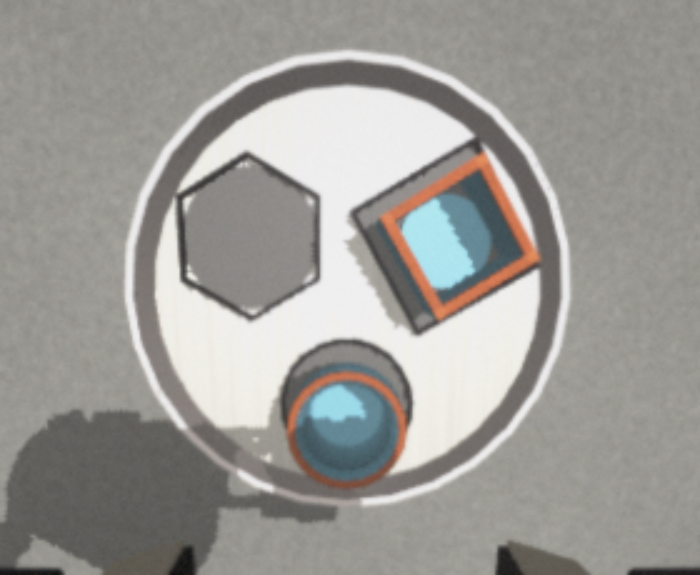

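View pics/w8.png

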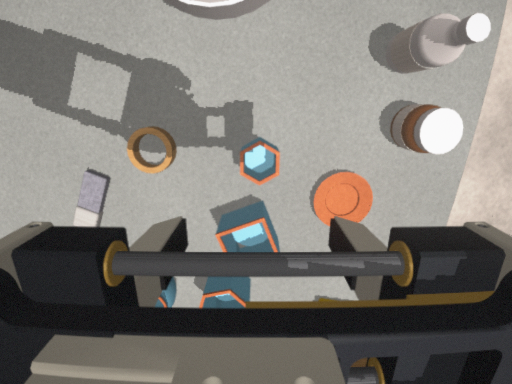

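View pics/s8.png

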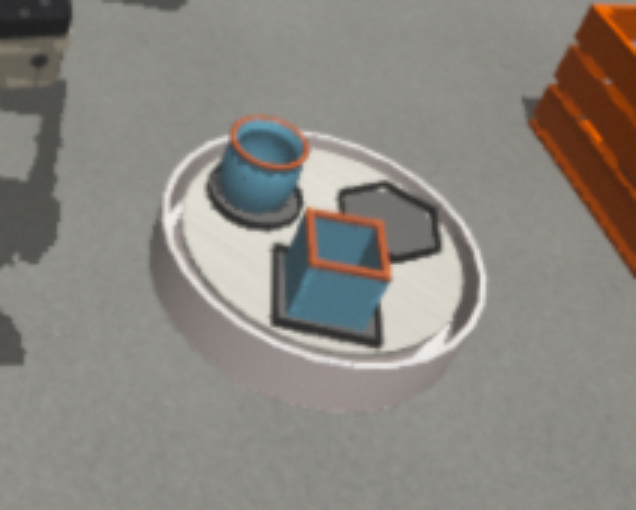

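Both pots stand in their nests. The small hex rim is at px (239–280, 142–184), about 2 px from the prediction. I'll grasp and place it, with the floor now at about 52 mm.

```bash
python3 - <<'E'
from h import *
x,y=.6225,-.078
arm.move_straight(np.array([x,y,.08]),v=.15)
arm.move_straight(np.array([x,y,.019]),v=.06)
arm.move_gripper(0.0)
s=readout.state();print(s["clock"],s["eef_pos"],s["ft_force"],s["gripper_width"]*.092)
arm.move_straight(np.array([x,y,.25]),v=.15)
s=readout.state();print(s["clock"],s["ft_force"],s["gripper_width"]*.092)
arm.move_ptp(np.array([.5164,.294,.25]),rot(13.1))
s=readout.state();cv2.imwrite("pics/w9.png",snapshot("wrist"))
print(s["clock"],s["eef_pos"],s["gripper_width"]*.092)
E
```

```text
33.8167 [ 0.6227331  -0.07800764  0.01913408] [ 1.71092446 -0.37502042  0.24228148] 0.05591081010996431
35.5083 [-0.07071066 -0.26251315 -0.91752143] 0.055571140211270666
36.95 [0.51708283 0.29298857 0.24991175] 0.055502968891031255
```

View pics/w9.png

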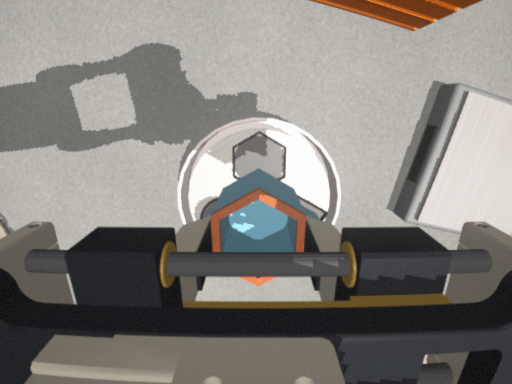

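```bash
python3 - <<'E'
from h import *
place(.5164,.294,13.1,.071)
arm.move_straight(np.array([.5164,.294,.25]),v=.2)
arm.move_ptp(np.array([.47,-.02,.33]),rot(90))
arm.sleep(.3)
s=readout.state();R,t=wristpose(s);np.savez("w10.npz",R=R,t=t);w=snapshot("wrist");cv2.imwrite("pics/w10.png",w)
sc=snapshot("scene");tp=snapshot("top");cv2.imwrite("pics/t10.png",tp)
print(s["clock"],s["eef_pos"])
C=np.array([.53015,.23579]);F=.0415;P=[]
for a,n,r,ph in((103.1,6,.0323,0),(-16.9,4,.0382,45),(-136.9,24,.029,0)):
    c=C+.06*np.array([np.cos(np.radians(a)),np.sin(np.radians(a))])
    for z,rr in ((F+.056,r),(F,r if n<24 else .022),(F+.006,{6:.0433,4:.053,24:.0375}[n])):
        for q in np.radians(a+ph+360/n*np.arange(n)): P.append((*(c+rr*np.array([np.cos(q),np.sin(q)])),z,0))
P=np.array(P)
for nm,im,o,sz,f in(("scene",sc,(340,175),(135,120),5),("top",tp,(115,115),(90,85),7)):
    c=calibration(nm);R,t=np.array(c["orientation"]),np.array(c["xyz"])
    px=cv2.projectPoints(P[:,:3].copy(),cv2.Rodrigues(R.T)[0],-R.T@t,K(c),c["D"])[0].reshape(-1,2)
    b=cv2.resize(im[o[1]:o[1]+sz[1],o[0]:o[0]+sz[0]],None,fx=f,fy=f,interpolation=cv2.INTER_CUBIC)
    for p,q in zip(P,px): cv2.circle(b,tuple(int(v) for v in (q-o+.5)*f),2,(0,255,0) if p[2]>.06 else (0,0,255) if p[2]<.045 else(255,0,255),-1)
    cv2.imwrite(f"pics/f{nm}.png",b)
E
```

```text
z 0.0739 dF 0.12
z 0.0693 dF -0.6
z 0.0649 dF 1.63
z 0.0604 dF 2.12
40.4 [0.51649638 0.29400436 0.06060625] [-0.65104704 -0.25065516  1.1983542 ]
42.0083
44.6917 [ 0.47007013 -0.01973983  0.32990555]
```

View pics/fscene.png

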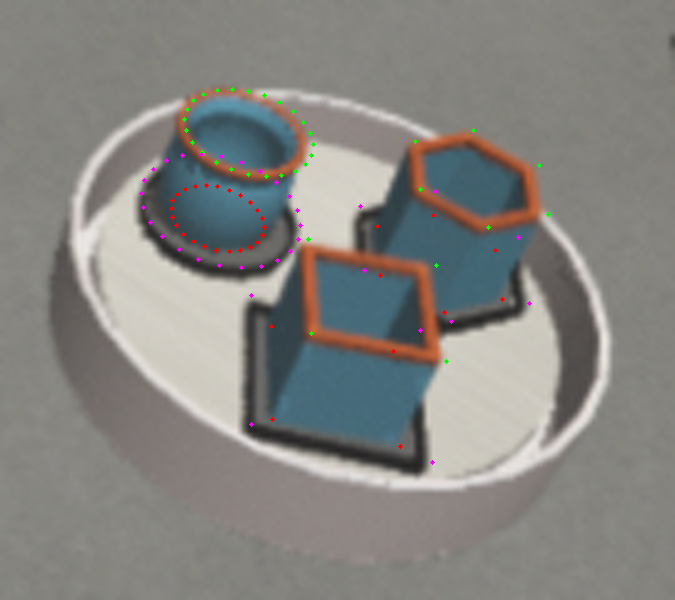

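View pics/ftop.png

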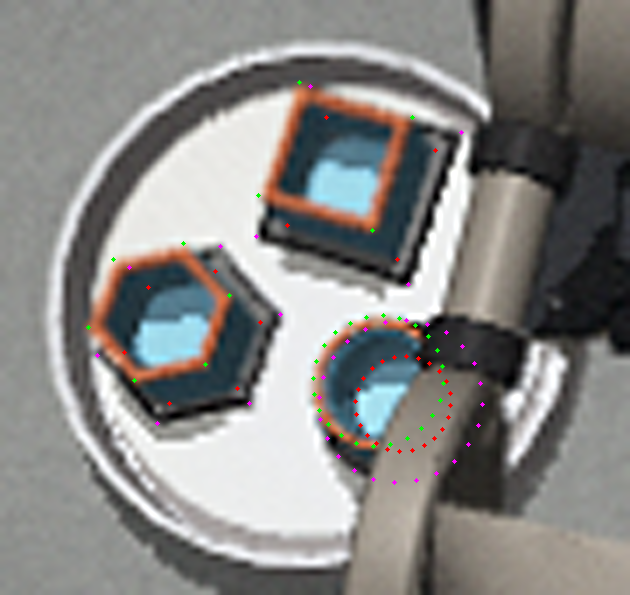

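View pics/t10.png

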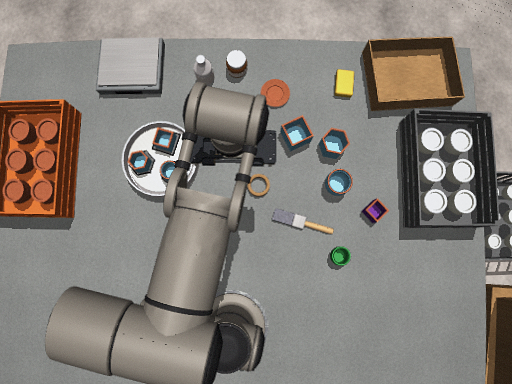

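The scene overlay shows all three pots upright inside their nest rims, about 2–3 mm off centre at most, and the lift about 31 mm down. Top view shows the large pots still at (297,134), (333,145) and (339,182). Handing in.

```bash
python3 - <<'E'
from station import *
arm.sleep(.5);print(readout.state()["clock"],readout.state()["ft_force"],ticket.hand_in())
E
```

```text
the job is handed in; nothing more can be done
45.3417 [-0.01235923  0.41012486  0.20070751] None
```

I packed the small square, round and six-sided pots, in that order, each into the nest of its own shape, and handed the job in at 45 s of the allowed 96 s. I lowered each pot slowly and followed the platform down about 10 mm before letting go. The vertical force on the wrist changed by no more than about 3 N during these placings.

- **Small pots:** in the last scene and top pictures, all three stand upright inside their nest rims. They look at most 2–3 mm off centre, judged from overlays and not separately measured. The lift is about 31 mm down, as expected for three pots.
- **Large pots and look-alikes:** the large pots are at the same pixels as at the start. The purple and green look-alikes were not touched.
- **Robot:** the arm was clear of everything, with a wrist force of about 0.5 N.

**Disagreements:**
- The wrist camera showed a steady 1–2 px (about 2 mm) shift from the top camera's positions, in line with the stated calibration error. I mostly left it uncorrected, adding about 1 mm when grasping the square and six-sided pots.
- The jaws closed to 56 mm on the round pot, although its belly is 60 mm across. A model overlay showed it upright in the grip before I placed it.
- In the last top picture the arm partly hid the round pot, so its final check rests on the scene view.

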